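# Index the curing turntable to its next hole

### The arm

A 6-joint arm with a two-finger parallel gripper is mounted at the origin on the work surface. World frame = base frame: x ahead of the robot, y to its left, z up, the work surface at z = 0. Lengths are in mm, angles in rad, forces in N, time in s.
With the tool pointing down it reaches from about 275 to 1000 mm from the base axis. Payload 8.4 kg.
Tool frame: the origin (TCP) lies on the centre line of the jaws, within the pads' length; the fingertips stand r.tip_reach ahead of it and the grasp point (between the pads) lies 11 mm behind it (r.tip_reach is the distance from the TCP to the fingertips, in mm); z points along the fingers, y is the line along which they close (so a half turn about z gives the same grasp; the last joint's range is limited). The gripper opens to 85 mm and grips with 20 to 120 N. Pads are 22 mm wide; open, the fingers measure 114 mm over their backs; the gripper's body (76 mm by 85 mm) begins 54 mm behind the grasp point. The pads swing forward as they close: fully open they stand 13 mm farther back than shut.
Start: joints at [-1.262, 0.353, 1.633, -0, 1.155, -0.002], TCP at [191.136, -595.059, 239.281] pointing down, gripper open.
Joint ranges: [-2.63, 2.63], [-0.92, 2.1], [0.06, 2.66], [-1.3, 4.44], [0, 2.69], [-3.02, 3.02]. Speed limits (rad/s): [2.22, 2.22, 2.79, 3.14, 3.14, 3.14].

### API

Orientations are given as [roll, pitch, yaw] about the fixed x, y, z axes, in that order (R = Rz(yaw) Ry(pitch) Rx(roll)).
In Python, from rig import r gives the robot as it stands.
- The arm moves only by the tool carry_out, never from a script. Its argument "targets" is a list of rows, each an object with "dp": the shift along the tool's x, y, z in mm, a list of three; "yaw": the turn about the tool's z in degrees. A call has 1 to 12 rows; each row is the pose to reach, as a shift and turn from the pose commanded when the call began, along the tool's axes at that moment; what a row does not reach only later rows make up. A row lasts 1/8 s, in which the tool goes at most 62.5 mm and 10.7 degrees, less where a joint would pass 70% of its speed; a pose out of reach is approached as far as the arm can. A call with a gripper value outside its range is refused whole. "fingers" is the opening, from -1 (shut) to 1 (fully open), so that 0 is half open, set as the call begins (left out, the last holds). The fingers move at their own pace and stop on an object; "grip_force" is the grip in N (left out, the last holds). Time passes only in rows, so rows that repeat a pose let the fingers close. It gives the time, the measured TCP pose, the force, the opening and the grip force at its end, in the units of the state.
- r.sense(): the state, without advancing time (a new reading comes with each control period).
- r.grab_frame(name): name is "scene" or "side" or "wrist"; returns the picture (384x512x3 uint8, red, green, blue); there is no depth.
- r.get_calibration(name): a dict with "fx", "fy", "cx", "cy" (pixels), "dist_coeffs" ([k1, k2, p1, p2, k3] as OpenCV has them; the pictures are not rectified), "rvec" (rotation vector, rad) and "tvec" (3), from world to camera coordinates, as OpenCV has them. Camera axes: x right, y down, z forward; pixel columns grow to the right and rows downward; lengths in mm; the calibration is good to about 2 mm. A picture is of the moment at which its call begins: read the wrist's pose just before it. get_calibration takes no time and is no camera call; for the wrist camera it gives the pose at the moment of the call.
- r.sign_off(): hands the job in; it is judged then, once.
The state is a dict: "clock": time; "qpos": joint angles; "qvel": joint speeds; "joint_efforts": joint torques, N m; "eef_pos": TCP position; "tcp_rot": TCP orientation; "contact_force": force on the tool from outside, world axes, zero at the start; "wrist_torque": the same for the moment, N m; "opening": opening from 0.0 (shut) to 1.0 (fully open); "grasp_force": force on a finger pad.
Only numpy, scipy, OpenCV 4.12 (cv2) and the standard library are available. Lean on these libraries where they do the work, as an engineer would, in place of code of your own. Each camera call takes 0.05 s, during which the arm holds its last target. There are 200 camera calls.

### The job

The medallion under the lamp is cured: press the turntable's spring plunger down by its dished cap and, with it pressed in, turn the table anticlockwise (seen from above) to the very next hole, then let the plunger spring back fully into that hole so that the table is locked with the next medallion under the lamp. Do it by pushing with the fingertips: pick nothing up, keep all the medallions lying in their nests, and leave the cups, jars, sticks and mould where they are.

Things in the scene. Friction and masses are not known exactly. Their poses are not given: they have to be found in the camera images.
- turntable (a joint): angle of the round table plate (rad): 0 at the start, its index pin in the first hole; grows anticlockwise seen from above. The fixed ring below has six holes 60 degrees apart: the next is at 1.047. Light friction (0.08 N m), stays where left; locked, with 0.005 of play, when the pin is in a hole.
- plunger (a joint): how far the plunger is pressed straight down (m): 0 sprung out, 0.014 bottom stop; spring 4 N at first, 9 N at the bottom. The pin is 10 mm into its hole: from 0.010 on the table can turn. Let go between holes, the pin rides under the ring at 0.010 and snaps into the next hole it meets; its round nose draws the table the last 4 mm (at the pin) into line.
- cap_dish (a point): centre of the floor of the plunger's black cap on the table's index arm: a cup 52 mm across, open upwards, flat floor 44 mm across, rim 8 mm high, floor 105 mm above the work surface when out. It travels with the table, 165 mm from its axis. A fingertip fits in, presses the floor and can push the rim's inside to turn the table. z up, x radially outwards.
- turn_axis (a point): point on the table's vertical turning axis, at its top face (71 mm above the work surface). Grey metal plate, 248 mm across, 12 mm thick, six nests of three steel dowels (11 mm high). A steel index arm (24 mm wide, top at 83 mm) sticks out beyond the plate between two nests and carries the plunger.
- next_hole (a point): mouth of the next hole anticlockwise in the fixed index ring (top face 57 mm above the work surface, 314 mm across, holes of 15 mm on a radius of 143 mm). With the pin in it, cap_dish lies on the line from turn_axis through this hole, 165 mm from the axis.
- lamp_spot (a point): point straight below the curing lamp, at the height of the medallions (80 mm), 85 mm from the turning axis. The lamp (white head 86 mm across, underside at 148 mm) hangs from a post outside the ring, 217 mm high, on the side of the table away from the robot; it is fixed to the stand.
- stand: grey cast stand with index ring and lamp post, fixed to the work surface; origin on the turning axis at the work surface, x axis pointing from the axis to the lamp. The plunger stands at 150 degrees (anticlockwise) from this x axis at the start and at 210 degrees at the end: it travels along the robot's side.
- med_next: frosted resin disc with gilt scalloped edge, 66 mm across, 7 mm thick (gilt bumps to 9 mm), 30 g, loose in a nest of the table; origin at the centre of its underside. At the start it is in the nest one place clockwise of the lamp; it has to come under the lamp.
- med_done: frosted resin disc with gilt scalloped edge, 66 mm across, 7 mm thick (gilt bumps to 9 mm), 30 g, loose in a nest of the table; origin at the centre of its underside. At the start it is under the lamp.
- cup_stick: white plastic cup, 77 mm across the rim, 92 mm high, with a wooden stick leaning in it up to 150 mm high; origin under its centre. Bystander.
- cup: white empty plastic cup, 77 mm across the rim, 92 mm high; origin under its centre. Bystander.
- jar_gold: closed jar, gold with black lid, 62 mm across, 60 mm high; origin under its centre. Bystander.
- jar_white: closed jar, cream with grey lid, 62 mm across, 60 mm high; origin under its centre. Bystander.
- stick_green: flat green plastic stick lying on the work surface, 148 x 18 x 5 mm, along its x; origin under its centre. Bystander.
- stick_wood: flat wooden stick lying on the work surface, 148 x 18 x 5 mm, along its x; origin under its centre. Bystander.
- mould: empty round silicone mould, 102 mm across, 12 mm high; origin under its centre. Bystander.
- med_a: frosted resin disc with gilt scalloped edge, 66 mm across, 7 mm thick (gilt bumps to 9 mm), 30 g, loose in a nest of the table; origin at the centre of its underside. At the start one place anticlockwise of the lamp.
- med_b: frosted resin disc with gilt scalloped edge, 66 mm across, 7 mm thick (gilt bumps to 9 mm), 30 g, loose in a nest of the table; origin at the centre of its underside. At the start two places anticlockwise of the lamp.
- med_c: frosted resin disc with gilt scalloped edge, 66 mm across, 7 mm thick (gilt bumps to 9 mm), 30 g, loose in a nest of the table; origin at the centre of its underside. At the start three places anticlockwise of the lamp.
- med_d: frosted resin disc with gilt scalloped edge, 66 mm across, 7 mm thick (gilt bumps to 9 mm), 30 g, loose in a nest of the table; origin at the centre of its underside. At the start four places anticlockwise of the lamp.
Things that resemble listed ones, but are neither listed nor needed, are in the scene too. Leave any orange look-alike of the med_b alone.

How it is judged (in metres and radians):
On the way, in this order (a step that is already met when the one before it is completed fails the run):
1. the plunger is pressed in with the table still at the first hole (value of joint plunger above 0.009 m and value of joint turntable below 0.15 rad and contact force between the fingers and plunger above 1 N), for 0.05 s.
2. the table is off the first hole, the pin not in any hole, on its way anticlockwise (value of joint turntable between 0.25 and 0.95 rad and value of joint plunger above 0.007 m), for 0.05 s.
At the end, for the whole second after the job is handed in: table still at the next hole anticlockwise (1.047 rad within 0.025), plunger sprung out (under 2 mm in), next medallion within 8 mm of the point below the lamp, all medallions flat in their nests (height within 3 mm), each bystander within 15 mm of its start (value of joint turntable between 1.0222 and 1.0722 rad and value of joint plunger below 0.002 m and velocity of joint turntable between -0.05 and 0.05 rad/s and horizontal distance between med_next and lamp_spot below 0.008 m and height (world z) of med_done between 0.068 and 0.074 m and height (world z) of med_a between 0.068 and 0.074 m and height (world z) of med_b between 0.068 and 0.074 m and height (world z) of med_c between 0.068 and 0.074 m and height (world z) of med_d between 0.068 and 0.074 m and height (world z) of med_next between 0.068 and 0.074 m and distance of each of cup_stick, cup, jar_gold, jar_white, stick_green, stick_wood, mould from where it was at the start of the episode below 0.015 m); the robot touches nothing.
It fails at once if the table is turned clockwise or well past the next hole (value of joint turntable below -0.25 rad or value of joint turntable above 1.3972 rad).
It fails at once if a medallion is lifted or knocked out of its nest (height (world z) of any of med_done, med_a, med_b, med_c, med_d, med_next above 0.083 m or height (world z) of any of med_done, med_a, med_b, med_c, med_d, med_next below 0.06 m or horizontal distance between any of med_done, med_a, med_b, med_c, med_d, med_next and turn_axis above 0.102 m).
It fails at once if a bystander is lifted or pushed away (height (world z) of any of cup_stick, cup, jar_gold, jar_white, stick_green, stick_wood, mould above 0.015 m or distance of any of cup_stick, cup, jar_gold, jar_white, stick_green, stick_wood, mould from where it was at the start of the episode above 0.03 m).
It also fails if it takes over 45 s, if anything falls off the work surface, if the arm or the gripper's body presses on something with over 40 N, if the wrist force passes 120 N, or if a joint passes its speed limit or range.

## Working session

There is one attempt and no reset: what is moved stays moved. The work goes in short steps, Python scripts to look and compute and a tool call to move; the robot and the scene stay as the last step left them, time stands still between calls to the robot, and variables do not carry over. Pictures are saved under pics/ and viewed, at most 10 in all, crops included, and the job is handed in when it is done.

Besides the shell and the picture viewer there is one more tool, called after ">>>" in YAML: its name, and indented under it one key for each argument. carry_out: Moves the arm, as the interface text tells. Its arguments: {"type":"object","properties":{"targets":{"type":"array","items":{"type":"object","properties":{"dp":{"type":"array","items":{"type":"number"}},"yaw":{"type":"number"}}}},"fingers":{"type":"number"},"grip_force":{"type":"number"}},"required":["targets"]}

```bash
mkdir -p pics; python3 - <<'E'
from rig import r
import cv2,numpy as np
for n in("scene","side"):
    f=r.grab_frame(n);cv2.imwrite(f"pics/{n}0.png",f[:,:,::-1])
    c=r.get_calibration(n);print(n,c)
s=r.sense();print(s);print(r.tip_reach)
E
```

```text
scene {'fx': 469.78815107314705, 'fy': 469.78815107314705, 'cx': 249.92688252434198, 'cy': 200.277877035109, 'dist_coeffs': array([0.02759412, 0.        , 0.        , 0.        , 0.        ]), 'rvec': array([ 2.24552957,  1.4057228 , -0.38023684]), 'tvec': array([-230.58117147, -374.73134482, 1714.41451743])}
side {'fx': 390.41463097530857, 'fy': 390.41463097530857, 'cx': 259.1949279066118, 'cy': 195.12644647404332, 'dist_coeffs': array([0.02273156, 0.        , 0.        , 0.        , 0.        ]), 'rvec': array([ 0.32058439, -2.80141119,  1.16744953]), 'tvec': array([ 525.52711163,  143.4731602 , 1413.21488803])}
{'clock': 0.1, 'qpos': array([-1.26238310e+00,  3.53608088e-01,  1.63404680e+00,  3.51349219e-06,
        1.15524840e+00, -2.41643727e-03]), 'qvel': array([ 1.64585266e-03, -1.98298533e-03, -3.43746197e-03,  4.24560882e-05,
        1.14936193e-04,  1.51884180e-04]), 'joint_efforts': array([-1.81761707e-04, -6.06357837e+01, -3.42817354e+01,  4.42335227e-05,
        3.81630103e-03,  1.37214272e-05]), 'eef_pos': array([ 191.01683052, -594.64541348,  238.6240777 ]), 'tcp_rot': array([-3.14028202e+00, -6.37968450e-06,  3.10828237e-01]), 'contact_force': array([-0.40605092,  1.46213179,  0.42000987]), 'wrist_torque': array([ 0.01001379,  0.00996693, -0.0365563 ]), 'grasp_force': 0.0, 'opening': 1.0040373254061385}
8.0
```

View pics/scene0.png

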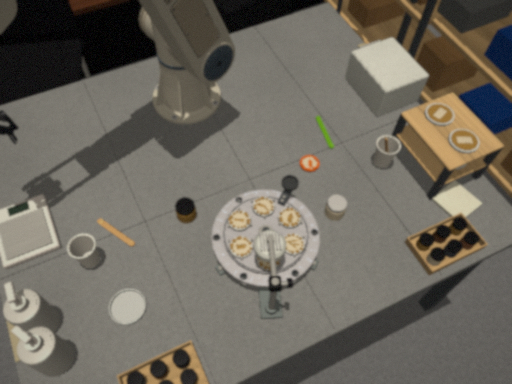

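View pics/side0.png

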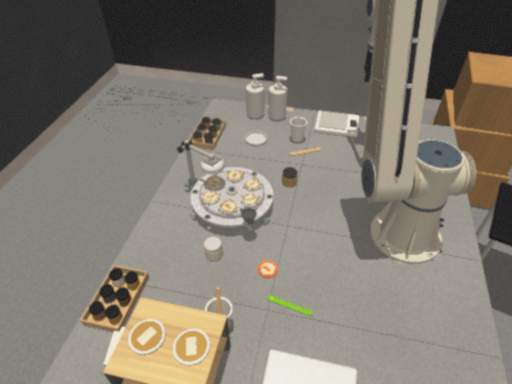

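The scene view shows the table at about (266,236), the black cap at (290,183) on the index arm, and the lamp at (270,248). In the side view the cap is at (249,215) and the table at (232,195). The orange look-alike, at (310,162) in the scene view, is off the table.

```bash
cat > h.py <<'E'
from rig import r
import cv2,numpy as np
def ray(c,uv):
    K=np.array([[c["fx"],0,c["cx"]],[0,c["fy"],c["cy"]],[0,0,1]])
    n=cv2.undistortPoints(np.array(uv,float).reshape(-1,1,2),K,np.array(c["dist_coeffs"]))[:,0]
    R=cv2.Rodrigues(np.array(c["rvec"]))[0];o=-R.T@np.array(c["tvec"])
    return o,np.c_[n,np.ones(len(n))]@R
def plane(c,uv,z):
    o,d=ray(c,uv);return o+d*((z-o[2])/d[:,2])[:,None]
def circ(P):
    A=np.c_[2*P[:,:2],np.ones(len(P))];s=np.linalg.lstsq(A,(P[:,:2]**2).sum(1),rcond=None)[0]
    return s[:2],np.sqrt(s[2]+s[0]**2+s[1]**2)
E
python3 - <<'E'
from h import *
for n,ctr,cap in(("scene",(266,236),(290,183)),("side",(232,195),(249,215))):
    f=cv2.imread(f"pics/{n}0.png");g=cv2.cvtColor(f,cv2.COLOR_BGR2GRAY);c=r.get_calibration(n)
    m=(g<55).astype(np.uint8);k,l,st,ce=cv2.connectedComponentsWithStats(m)
    for i in range(1,k):
        if st[i,4]>15 and np.hypot(*(ce[i]-cap))<18: print(n,"cap",ce[i],st[i],plane(c,ce[i],109))
    # outer edge of ring along radial lines: print brightness levels
    pts=[]
    for a in np.radians(np.arange(0,360,6)):
        rr=np.arange(34,70,.5) ; d=np.array([np.cos(a),np.sin(a)])
        if n=="side":d=d*[.75,.56]
        P=np.array(ctr)+rr[:,None]*d
        v=cv2.remap(cv2.GaussianBlur(g,(3,3),0),P[:,0].astype(np.float32),P[:,1].astype(np.float32),1)[:,0].astype(float)
        dv=v[4:]-v[:-4];i=dv.argmin();
        if dv[i]<-25: pts.append(P[i+2])
    X=plane(c,pts,57)
    for _ in range(6):
        o,R=circ(X);e=abs(np.hypot(*(X[:,:2]-o).T)-157);X=X[e<max(4,np.percentile(e,85))]
    print(n,"axis",o,R,len(X))
    big=cv2.resize(f[int(ctr[1])-75:int(ctr[1])+75,int(ctr[0])-80:int(ctr[0])+80],None,fx=4,fy=4,interpolation=2)
    cv2.imwrite(f"pics/{n}_crop.png",big)
E
```

```text
scene cap [289.5        177.38888889] [284 176  12   4  18] [[531.80397458 127.17048598 109.        ]]
scene cap [287.70967742 190.09677419] [285 187   8   7  31] [[569.11108015 100.87523589 109.        ]]
scene axis [647.94539603 -11.40289052] 156.12647822581712 42
side axis [649.37173956  -8.55981892] 156.59934438624504 31
```

View pics/scene_crop.png

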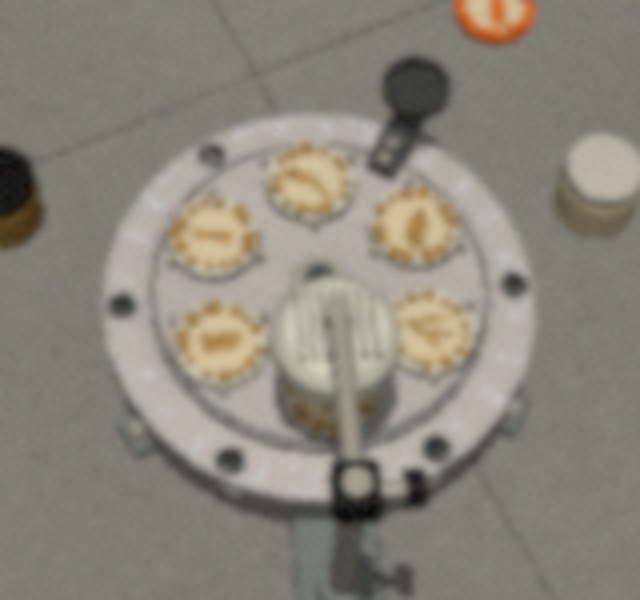

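The crop shows the cap centre at (415,88) and ring holes at (211,156), (122,304), (230,460), (435,447) and (514,284). The next hole anticlockwise is the one at (211,156).

```bash
python3 - <<'E'
from h import *
c=r.get_calibration("scene")
H=np.array([(211,156),(122,304),(230,460),(435,447),(514,284)])/4+[186,161]-.4
X=plane(c,H,57);o,R=circ(X);print(o,R);print(X)
a=np.degrees(np.arctan2(*(X[:,:2]-o).T[::-1]));print(a, a%60)
cap=plane(c,np.array([[415,88]])/4+[186,161]-.4,111)[0];d=cap[:2]-o
print(cap,np.hypot(*d),np.degrees(np.arctan2(d[1],d[0])))
f=cv2.imread("pics/side0.png");crop=f[190:240,219:279];cv2.imwrite("pics/sc.png",cv2.resize(crop,None,fx=10,fy=10,interpolation=2))
E
```

```text
[647.37969935 -11.02568879] 142.32672055777417
[[ 506.88043615  -30.93499059   57.        ]
 [ 592.10559068 -142.44432905   57.        ]
 [ 734.39342558 -124.11480915   57.        ]
 [ 787.6358053     7.98684086   57.        ]
 [ 701.36826393  121.31256429   57.        ]]
[-171.9346592  -112.81141039  -52.42437574    7.71972087   67.80656062] [8.0653408  7.18858961 7.57562426 7.71972087 7.80656062]
[549.09263869 117.06978075 111.        ] 161.45834016376725 127.49885974691527
```

View pics/sc.png

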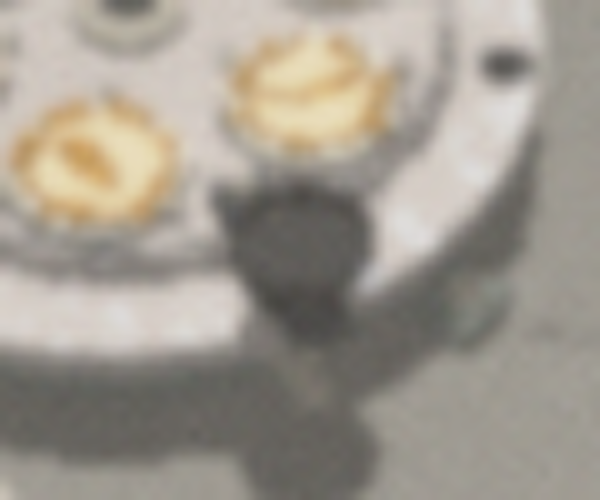

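The axis is about (648,-10.5), with the cap at 127.6° at about (547,120). It has to end at 187.6°, about (484.5,-32). I'll shut the fingers and fly above the cap.

>>> carry_out:
  targets:
    - {"dp":[20,-20,0]}
    - {"dp":[60,-62,0]}
    - {"dp":[100,-103,0]}
    - {"dp":[140,-144,0]}
    - {"dp":[180,-185,0]}
    - {"dp":[220,-226,0]}
    - {"dp":[260,-267,0]}
    - {"dp":[300,-308,0]}
    - {"dp":[340,-349,0]}
    - {"dp":[380,-390,0]}
    - {"dp":[420,-431,0]}
    - {"dp":[440,-451,0]}
  fingers: -1
  grip_force: 20

```text
schema error: expected keys dp, yaw
```

>>> carry_out:
  targets:
    - {"dp":[30,-30,0]}
    - {"dp":[60,-60,0]}
    - {"dp":[90,-95,0]}
    - {"dp":[110,-115,0]}
    - {"dp":[118,-121,0]}
    - {"dp":[118,-121,0]}
    - {"dp":[118,-121,0]}

```text
schema error: expected keys dp, yaw
```

```bash
python3 - <<'E'
from h import *
s=r.sense();c=r.get_calibration("wrist");f=r.grab_frame("wrist");cv2.imwrite("pics/w1.png",f[:,:,::-1])
print(s["eef_pos"],s["tcp_rot"],s["opening"],s["qpos"],s["contact_force"],r.tip_reach,s["clock"])
print(c)
E
```

```text
[ 191.01683052 -594.64541348  238.6240777 ] [-3.14028202e+00 -6.37968450e-06  3.10828237e-01] 1.0040373254061385 [-1.26238310e+00  3.53608088e-01  1.63404680e+00  3.51349219e-06
  1.15524840e+00 -2.41643727e-03] [-0.40605092  1.46213179  0.42000987] 8.0 0.1
{'fx': 283.7431222246904, 'fy': 283.7431222246904, 'cx': 259.19283562801155, 'cy': 193.5988638256058, 'dist_coeffs': array([0.004976, 0.      , 0.      , 0.      , 0.      ]), 'rvec': array([-2.35449144,  1.7182462 ,  0.23811233]), 'tvec': array([-624.30138602,  -35.29773842,  378.78150218])}
```

View pics/w1.png

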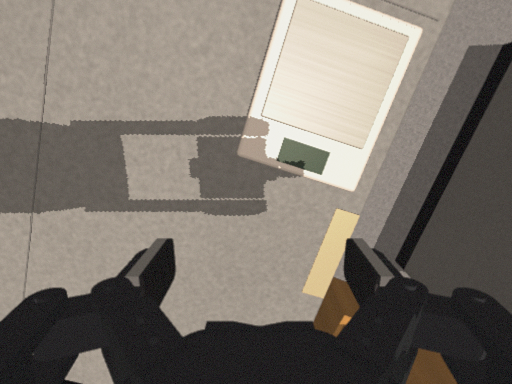

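Both moves were refused because each row also needs a "yaw" key. The picture is just the start view, with the open fingers at (155,265) and (365,265).

>>> carry_out:
  targets:
    - {"dp":[20,-20,0],"yaw":0}
    - {"dp":[60,-62,0],"yaw":0}
    - {"dp":[100,-103,0],"yaw":0}
    - {"dp":[140,-144,0],"yaw":0}
    - {"dp":[180,-185,0],"yaw":0}
    - {"dp":[220,-226,0],"yaw":0}
    - {"dp":[260,-267,0],"yaw":0}
    - {"dp":[300,-308,0],"yaw":0}
    - {"dp":[340,-349,0],"yaw":0}
    - {"dp":[380,-390,0],"yaw":0}
    - {"dp":[420,-431,0],"yaw":0}
    - {"dp":[440,-451,0],"yaw":0}
  fingers: -1
  grip_force: 20

```text
clock: 1.65
eef_pos: [472.9, -28.6, 239.3]
tcp_rot: [-3.141, -0.0, 0.313]
contact_force: [-0.5, 0.4, 0.3]
opening: 0.002
grasp_force: 0.0
```

>>> carry_out:
  targets:
    - {"dp":[30,-30,0],"yaw":0}
    - {"dp":[60,-60,0],"yaw":0}
    - {"dp":[90,-95,0],"yaw":0}
    - {"dp":[110,-115,0],"yaw":0}
    - {"dp":[118,-121,0],"yaw":0}
    - {"dp":[118,-121,0],"yaw":0}
    - {"dp":[118,-121,0],"yaw":0}

```text
clock: 2.52
eef_pos: [547.0, 119.2, 239.2]
tcp_rot: [3.141, 0.001, 0.31]
contact_force: [-0.3, 0.5, 0.1]
opening: 0.001
grasp_force: 0.0
```

```bash
python3 - <<'E'
from h import *
s=r.sense();c=r.get_calibration("wrist");f=r.grab_frame("wrist");cv2.imwrite("pics/w2.png",f[:,:,::-1])
print(s["eef_pos"],s["tcp_rot"],s["opening"],s["qpos"],s["contact_force"],r.tip_reach,s["clock"])
np.save("w2.npy",c,allow_pickle=True)
E
```

```text
[546.95203259 119.19792573 239.16680827] [3.14136770e+00 6.95253454e-04 3.10104683e-01] 0.0005307441110850081 [ 2.12071142e-01  2.52611869e-01  1.77421028e+00 -3.25043164e-04
  1.11544043e+00  1.47290575e+00] [-0.26091926  0.5289641   0.09074441] 8.0 2.525
```

View pics/w2.png

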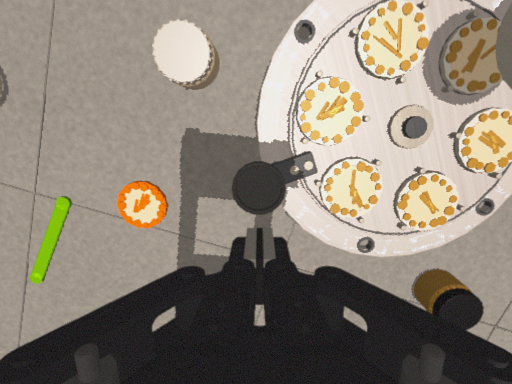

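The wrist view shows the cap as a dark circle at (259,187) just ahead of the shut fingertips at (259,240). The hub is at (412,127) and the next hole at (366,244).

```bash
python3 - <<'E'
from h import *
c=np.load("w2.npy",allow_pickle=True).item()
print(plane(c,[(259,187)],112), plane(c,[(366,244),(305,31),(485,206)],57))
g=cv2.cvtColor(cv2.imread("pics/w2.png"),cv2.COLOR_BGR2GRAY)
for z in(105,113):
  print(z,plane(c,[(233,187),(286,187),(259,161),(259,213)],z)[:,:2])
print(plane(c,[(259,240)],231))
E
```

```text
[[547.44977498 119.30124846 112.        ]] [[ 505.61350357  -30.31134385   57.        ]
 [ 700.57921249  120.20793404   57.        ]
 [ 592.46421679 -142.61382485   57.        ]]
105 [[538.04150411 142.90663841]
 [553.75436147  93.72466552]
 [570.02500907 126.51555344]
 [520.21099933 110.63265019]]
113 [[540.21291872 142.78659738]
 [555.45672306  95.07278221]
 [571.24166673 126.88481157]
 [522.91468199 111.47603747]]
[[547.97731876 119.19177354 231.        ]]
```

The wrist view puts the cap at (547.3,119.3), within 1 mm of the TCP. I'll descend to just above the rim, then press.

>>> carry_out:
  targets:
    - {"dp":[0,0,25],"yaw":0}
    - {"dp":[0,0,60],"yaw":0}
    - {"dp":[0,0,95],"yaw":0}
    - {"dp":[0,0,112],"yaw":0}
    - {"dp":[0,0,115],"yaw":0}
    - {"dp":[0,0,115],"yaw":0}

```text
clock: 3.32
eef_pos: [548.1, 120.1, 125.2]
tcp_rot: [3.141, -0.001, 0.311]
contact_force: [0.7, -0.1, 0.7]
opening: -0.001
grasp_force: 0.0
```

>>> carry_out:
  targets:
    - {"dp":[0,0,4],"yaw":0}
    - {"dp":[0,0,8],"yaw":0}
    - {"dp":[0,0,11],"yaw":0}
    - {"dp":[0,0,14],"yaw":0}
    - {"dp":[0,0,16],"yaw":0}
    - {"dp":[0,0,16],"yaw":0}
    - {"dp":[0,0,16],"yaw":0}

```text
clock: 4.2
eef_pos: [547.7, 120.3, 108.5]
tcp_rot: [-3.142, -0.0, 0.311]
contact_force: [-1.4, 0.4, 5.3]
opening: 0.003
grasp_force: 2.7
```

The 5.3 N matches about 4.5 mm of press. I'll go 8 mm deeper.

>>> carry_out:
  targets:
    - {"dp":[0,0,2],"yaw":0}
    - {"dp":[0,0,4],"yaw":0}
    - {"dp":[0,0,6],"yaw":0}
    - {"dp":[0,0,8],"yaw":0}
    - {"dp":[0,0,8],"yaw":0}
    - {"dp":[0,0,8],"yaw":0}
    - {"dp":[0,0,8],"yaw":0}

```text
clock: 5.08
eef_pos: [547.9, 120.5, 100.9]
tcp_rot: [-3.141, -0.001, 0.311]
contact_force: [-2.0, 0.9, 7.5]
opening: -0.006
grasp_force: 4.0
```

```bash
python3 - <<'E'
from h import *
# arc from current: world -> tool dp
s=r.sense();p=s["eef_pos"];y=s["tcp_rot"][2];print(p,y,s["contact_force"])
o=np.array([647.4,-11.2]);th0=np.radians(127.5)
c0=o+164.8*np.array([np.cos(th0),np.sin(th0)])
for k in range(0,61,5):
    t=th0+np.radians(k);w=o+164.8*np.array([np.cos(t),np.sin(t)])-c0
    print(k,np.round([w@[np.cos(y),np.sin(y)],w@[np.sin(y),-np.cos(y)]],1))
E
```

```text
[547.89884994 120.469841   100.88985892] 0.3106828458915074 [-2.00785528  0.89395144  7.474879  ]
0 [0. 0.]
5 [-13.3   5.4]
10 [-26.1  12. ]
15 [-38.3  19.7]
20 [-49.7  28.4]
25 [-60.4  38. ]
30 [-70.1  48.6]
35 [-78.9  59.9]
40 [-86.7  72. ]
45 [-93.4  84.7]
50 [-99.  98.]
55 [-103.4  111.7]
60 [-106.6  125.7]
```

The plunger is about 12 mm in. Now I'll turn along the arc.

>>> carry_out:
  targets:
    - {"dp":[-3,1,0],"yaw":0}
    - {"dp":[-8,3,0],"yaw":0}
    - {"dp":[-13.3,5.4,0],"yaw":0}
    - {"dp":[-19.8,8.6,0],"yaw":0}
    - {"dp":[-26.1,12,0],"yaw":0}
    - {"dp":[-32.3,15.7,0],"yaw":0}
    - {"dp":[-38.3,19.7,0],"yaw":0}
    - {"dp":[-44.1,23.9,0],"yaw":0}
    - {"dp":[-49.7,28.4,0],"yaw":0}
    - {"dp":[-55.1,33.1,0],"yaw":0}
    - {"dp":[-58.5,36,0],"yaw":0}
    - {"dp":[-60.4,38,0],"yaw":0}

```text
clock: 6.58
eef_pos: [502.5, 65.5, 101.0]
tcp_rot: [3.141, -0.002, 0.311]
contact_force: [-0.5, 0.9, 8.3]
opening: 0.001
grasp_force: 4.0
```

```bash
python3 - <<'E'
from h import *
s=r.sense();c=r.get_calibration("scene");f=r.grab_frame("scene")
print(s["eef_pos"],s["contact_force"],s["clock"])
a=cv2.resize(f[161:311,186:346],None,fx=3,fy=3)[:,:,::-1];w=r.grab_frame("wrist")[:,:,::-1]
b=np.zeros((450,320,3),np.uint8);b[:240]=cv2.resize(w,(320,240));cv2.imwrite("pics/mid.png",np.hstack([a,b]))
E
```

```text
[502.50178038  65.54947391 101.02911382] [-0.48047755  0.85739793  8.34747805] 6.575
```

View pics/mid.png

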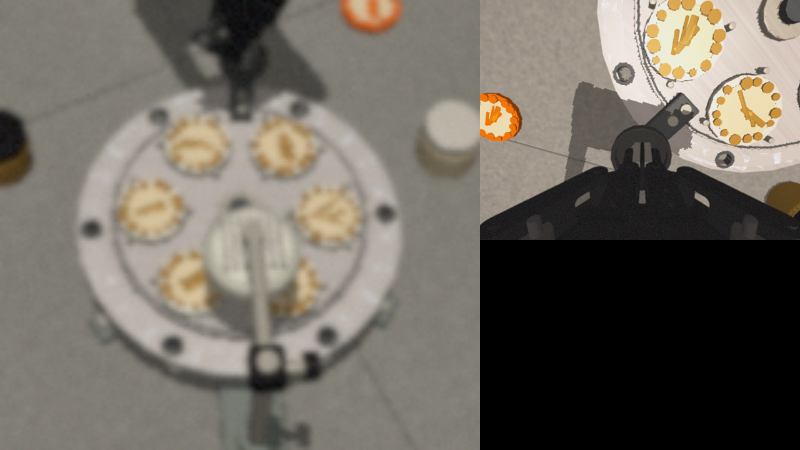

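The table has turned about 25° with the fingertips still in the cap, and all the medallions are seated. I'll continue to about 55°.

>>> carry_out:
  targets:
    - {"dp":[-4,4,0],"yaw":0}
    - {"dp":[-9.7,10.6,0],"yaw":0}
    - {"dp":[-14.2,16.2,0],"yaw":0}
    - {"dp":[-18.5,21.9,0],"yaw":0}
    - {"dp":[-22.5,27.9,0],"yaw":0}
    - {"dp":[-26.3,34,0],"yaw":0}
    - {"dp":[-29.8,40.3,0],"yaw":0}
    - {"dp":[-33,46.7,0],"yaw":0}
    - {"dp":[-36,53.3,0],"yaw":0}
    - {"dp":[-38.6,60,0],"yaw":0}
    - {"dp":[-41,66.8,0],"yaw":0}
    - {"dp":[-43,73.7,0],"yaw":0}

```text
clock: 8.18
eef_pos: [484.1, -18.0, 101.0]
tcp_rot: [3.141, -0.002, 0.311]
contact_force: [-0.2, 0.1, 8.8]
opening: -0.002
grasp_force: 4.0
```

>>> carry_out:
  targets:
    - {"dp":[0,0,0],"yaw":0}
    - {"dp":[0,0,0],"yaw":0}

```text
clock: 8.43
eef_pos: [484.1, -18.0, 100.9]
tcp_rot: [3.141, -0.002, 0.311]
contact_force: [-0.4, -0.7, 8.2]
opening: 0.003
grasp_force: 4.0
```

```bash
python3 - <<'E'
from h import *
s=r.sense();c=r.get_calibration("wrist");w=r.grab_frame("wrist")
print(s["eef_pos"],s["contact_force"],s["clock"]);np.save("w3.npy",c,allow_pickle=True)
cv2.imwrite("pics/w3.png",w[:,:,::-1])
E
```

```text
[484.13263777 -18.03623229 100.94939146] [-0.35323042 -0.70409017  8.19508667] 8.425
```

View pics/w3.png

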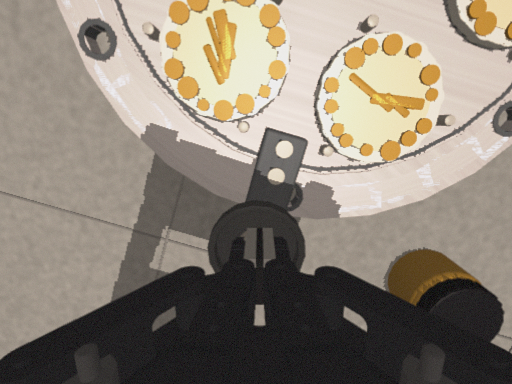

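The wrist view shows the arm screws at (285,148) and (277,176), the cap at (257,246), and the next hole just peeking out beside the arm at (295,195).

```bash
python3 - <<'E'
from h import *
c=np.load("w3.npy",allow_pickle=True).item()
o=np.array([647.4,-11.2])
for P,z in(([(285,148),(277,176)],84),([(257,246)],101),([(295,195),(97,39)],57)):
    X=plane(c,P,z);d=X[:,:2]-o;print(X,np.hypot(*d.T),np.degrees(np.arctan2(d[:,1],d[:,0]))%360)
E
```

```text
[[535.79678158 -16.27846126  84.        ]
 [520.21717589 -17.08812958  84.        ]] [111.71870537 127.31905128] [182.60542494 182.65070581]
[[485.25609722 -16.95095664 101.        ]] [162.24585884] [182.03132816]
[[506.93041869 -35.65141666  57.        ]
 [559.03682573 101.56250674  57.        ]] [142.58181879 143.26002057] [189.87448681 128.08302822]
```

The arm is at 182.6° and the target is about 187.8°, so 5.2° remain. I'll turn that far and then lift slowly.

>>> carry_out:
  targets:
    - {"dp":[-1,3.5,0],"yaw":0}
    - {"dp":[-1.8,7,0],"yaw":0}
    - {"dp":[-2.5,10.5,0],"yaw":0}
    - {"dp":[-3,13,0],"yaw":0}
    - {"dp":[-3.3,14.5,0],"yaw":0}
    - {"dp":[-3.3,14.5,0],"yaw":0}
    - {"dp":[-3.3,14.5,-2],"yaw":0}
    - {"dp":[-3.3,14.5,-4],"yaw":0}
    - {"dp":[-3.3,14.5,-6],"yaw":0}
    - {"dp":[-3.3,14.5,-6],"yaw":0}

```text
clock: 9.72
eef_pos: [485.4, -32.7, 107.0]
tcp_rot: [3.141, -0.002, 0.311]
contact_force: [0.8, 1.0, 6.1]
opening: -0.0
grasp_force: 3.0
```

At 6 mm depth the force is still 6.1 N, so the pin is rising inside the hole. I'll let it go up fully and move clear.

>>> carry_out:
  targets:
    - {"dp":[0,0,-2],"yaw":0}
    - {"dp":[0,0,-4],"yaw":0}
    - {"dp":[0,0,-6],"yaw":0}
    - {"dp":[0,0,-9],"yaw":0}
    - {"dp":[0,0,-14],"yaw":0}
    - {"dp":[0,0,-30],"yaw":0}
    - {"dp":[0,0,-60],"yaw":0}
    - {"dp":[0,0,-95],"yaw":0}
    - {"dp":[0,0,-130],"yaw":0}
    - {"dp":[0,0,-130],"yaw":0}
    - {"dp":[0,0,-130],"yaw":0}

```text
clock: 11.1
eef_pos: [484.1, -32.6, 236.4]
tcp_rot: [-3.142, -0.0, 0.311]
contact_force: [-0.3, 0.4, -0.2]
opening: 0.002
grasp_force: 0.0
```

```bash
python3 - <<'E'
from h import *
s=r.sense();c=r.get_calibration("wrist");w=r.grab_frame("wrist")
print(s["eef_pos"],s["contact_force"],s["clock"]);np.save("w4.npy",c,allow_pickle=True)
cv2.imwrite("pics/w4.png",w[:,:,::-1])
E
```

```text
[484.11611876 -32.55268172 236.40617831] [-0.29008625  0.39663548 -0.15759121] 11.1
```

View pics/w4.png

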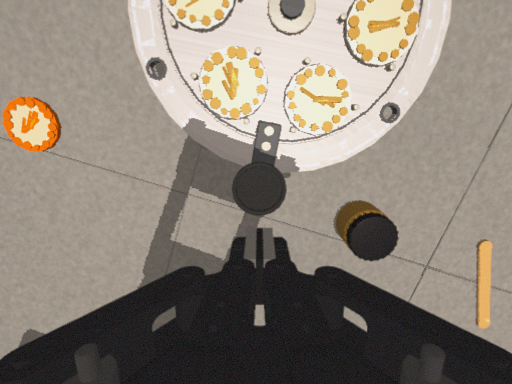

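The cap at (259,188) has the same apparent size as when it was sprung out. It lies straight over (484,-32.5), which is 187.4°, the next hole. The medallions are seated and the neighbouring objects look undisturbed, so I'll hand in.

```bash
python3 -c "
from rig import r
print(r.sign_off())"
```

```text
the job is handed in; nothing more can be done
None
```

I turned the table anticlockwise to the next hole and the plunger sprang back into it, with every medallion I could see afterwards still in its nest; the job is handed in, and no verdict came back.

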